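# Present a notched blank to the belt grinder's rest and hold it in the corner

### The job

The belt grinder is switched off: set the notched aluminium blank, upright as it stands, on the steel work rest with its red notched end towards the brown belt, close to the belt (within about 2 cm) but not touching it. Press the blank firmly into the corner with one diagonal push, flat against the yellow fence and down on the rest together, and finish while still holding it pressed there. Leave everything else on the bench where it is.

Things in the scene. Friction and masses are not known exactly. Their poses are not given: they have to be found in the camera images.
- blank_center (a point): centre of the aluminium blank, half-way up: a bar 110 mm long (its x), 32 mm wide (its y), 60 mm high (its z, up), about 0.55 kg, standing on the bench with its 32 x 110 mm side down. At the +x end a step 18 mm long and 20 mm deep is cut out of the top, its faces painted red. To set it against the fence between the fingers, grip it across the 32 mm width in its upper half, so that the fingertips stay above the 12 mm fence; the full height is there over all but the stepped end
- blank: the same blank, origin under the middle of its underside, x along its length to the notched end, z up
- notch_end (a point): middle of the blank's notched (red) end, 55 mm from its centre along its +x, half-way up
- rest_top (a point): point on the top face of the grinder's bright steel work rest (fixed), 50 mm above the bench. Its axes are the grinder's: x to the fence, -y to the belt, z up. From this point the rest reaches 75 mm to -x, 55 mm to +x and 70 mm either way along y
- fence_face (a point): middle of the blank-side face of the yellow fence (fixed on the rest), a straight bar 134 mm long along y, 14 mm thick, 12 mm high above the rest; this point is 30 mm towards +x from rest_top, 6 mm above the rest. Same axes. The blank lies against it on its -x side, so its centre is then 16 mm from this face
- fence: the fence, as part of the grinder: same axes, origin at bench height under rest_top
- rest: the work rest, a rigid, oiled steel plate, slippery like the fence (friction about 0.25): same axes and origin as fence
- belt_face (a point): foremost point of the brown abrasive belt on its 150 mm contact wheel (still, rigid), 75 mm towards -y from rest_top and 45 mm above the rest; same axes. The wheel is 50 mm wide along x, its axle is 75 mm behind this point, its top 120 mm above the rest; it curves away above and below this point
- belt: the belt on its wheel, as part of the grinder: same origin and axes as fence
- plain_bar: plain aluminium bar without a step, 100 x 32 x 50 mm high, standing on the bench; leave it
- billet: upright steel round bar, 44 mm diameter, 70 mm high; leave it
- wrench: loose wrench lying on the bench; leave it
- hammer: loose hammer lying on the bench; leave it
- oil_can: green bottle with black cap, 60 mm diameter, 130 mm high; leave it
- square: try square lying flat, 100 mm wooden stock and 130 mm steel blade; leave it
Things that resemble listed ones, but are neither listed nor needed, are in the scene too. Leave any blue or green look-alike of the blank alone.

How it is judged:
By the outcome, as a careful person would: the job done as asked, in the order asked, and still so for the second after the job is handed in, while the arm keeps its last pose, push and grip.
It also fails if it takes over 42 s, if anything falls off the work surface, if the arm or the gripper's body presses on something with over 40 N, if the wrist force passes 120 N, or if a joint passes its speed limit or range.

### The arm

A 6-joint arm with a two-finger parallel gripper is mounted at the origin on the work surface. World frame = base frame: x ahead of the robot, y to its left, z up, the work surface at z = 0. Lengths are in m, angles in degrees, forces in N, time in s.
With the tool pointing down it reaches from about 0.375 to 0.9 m from the base axis. Payload 3.1 kg.
Tool frame: the origin (TCP) lies at the very end of the fingers, on their centre line; the grasp point (between the pads) lies 19 mm behind it; x points along the fingers, z is the direction in which the jaws open and shut, and the axes are right-handed (so a half turn about x gives the same grasp; the last joint's range is limited). The gripper opens to 87 mm and grips with 3 to 60 N. Pads are 19 mm wide; open, the fingers measure 117 mm over their backs; the gripper's body (75 mm by 190 mm) begins 51 mm behind the grasp point.
Start: joints at [-86.488, 30.224, 82.088, -0, 67.689, -10.227], TCP at [0.148, -0.607, 0.223] pointing down, gripper open.
Joint ranges: [-176.69, 176.69], [-43.24, 126.21], [12.49, 139.97], [-82, 262], [0, 151.66], [-163.58, 163.58]. Speed limits (degrees/s): [159.86, 159.86, 180, 180, 180, 180].

### API

Orientations are given as a 3x3 rotation matrix whose columns are the frame's x, y, z axes.
In Python, from rig import bot gives the robot as it stands.
- The arm moves only by the tool send_rows, never from a script. Its arguments are lists of equal length, an entry for each row: "fingers": the opening, from 0 (shut) to 1 (fully open); "dp": the shift along the world's x, y, z in mm, a list of three; "turn": the turn, a rotation vector about the world's x, y, z in rad, a list of three. In form: {"fingers": [fingers, ...], "dp": [[tx, ty, tz], ...], "turn": [[rx, ry, rz], ...]}. A call has 1 to 10 rows; each row is the pose to reach, as a shift and turn from the pose measured when the call began; what a row does not reach only later rows make up. A row lasts 1/12 s, in which the tool goes at most 41.7 mm and 7.16 degrees, less where a joint would pass 70% of its speed; a pose out of reach is approached as far as the arm can. A call with a gripper value outside its range is refused whole. The fingers move at their own pace and stop on an object; the grip force is fixed at half the most. Time passes only in rows, so rows that repeat a pose let the fingers close. It gives the time, the measured TCP pose, the force and the opening at its end, in the units of the state.
- bot.read_state(): the state, without advancing time (a new reading comes with each control period).
- bot.capture(name): name is "side" or "top"; returns a dict with "img" (400x640x3 uint8, blue, green, red), "z_map" (400x640 float32, m along the optical axis (not along the pixel's ray), 0 where there is no reading), "mtx" (3x3 intrinsics, pixels), "origin" and "orientation" of the camera in the world. Camera axes: x right, y up, looking along -z (the intrinsics and any distortion apply to the point x, -y, -z); pixel columns grow to the right and rows downward; lengths in m; the calibration is good to about 2 mm. A picture is of the moment at which its call begins.
- bot.hand_in(): hands the job in, once; it reports no verdict.
The state is a dict: "time_s": time; "joint_positions": joint angles; "qvel": joint speeds; "tau": joint torques, N m; "position": TCP position; "tcp_rot": TCP orientation; "force": force on the tool from outside, world axes, zero at the start; "moment": the same for the moment, N m; "opening": opening from 0.0 (shut) to 1.0 (fully open).
Only numpy, scipy, OpenCV 4.12 (cv2) and the standard library are available. Lean on these libraries where they do the work, as an engineer would, in place of code of your own. Each camera call takes 0.05 s, during which the arm holds its last target.

## Working session

There is one attempt and no reset: what is moved stays moved. The work goes in short steps, Python scripts to look and compute and a tool call to move; the robot and the scene stay as the last step left them, time stands still between calls to the robot, and variables do not carry over. Pictures are saved under pics/ and viewed, and the job is handed in when it is done.

Besides the shell and the picture viewer there is one more tool, called after "Emit:" as name(argument=value, ...), one argument or row to a line, values as JSON. send_rows: Moves the arm, as the interface text tells. Its arguments: {"type":"object","properties":{"fingers":{"type":"array","items":{"type":"number"}},"dp":{"type":"array","items":{"type":"array","items":{"type":"number"}}},"turn":{"type":"array","items":{"type":"array","items":{"type":"number"}}}},"required":["fingers","dp","turn"]}

```bash
ls; mkdir -p pics
python3 - <<'E'
from rig import bot
import cv2,numpy as np
s=bot.read_state(); print(s)
for n in("side","top"):
    c=bot.capture(n); cv2.imwrite(f"pics/{n}0.png",c["img"]); np.savez(f"pics/{n}0.npz",**c)
    print(n,c["mtx"],c["origin"],c["orientation"],[k for k in c])
E
```

```text
pics
{'time_s': 0.0, 'joint_positions': array([-8.64872273e+01,  3.02769368e+01,  8.21549893e+01, -1.82016811e-03,
        6.76882281e+01, -1.02251876e+01]), 'qvel': array([ 0.02905076, -0.00048093, -0.0446399 ,  0.02389725,  0.01606716,
       -0.04421542]), 'tau': array([-3.91797971e-05, -4.40043783e+01, -1.76591849e+01,  6.34789048e-02,
        5.81862952e-02, -1.69368645e-04]), 'position': array([ 0.14842373, -0.60638505,  0.22160114]), 'tcp_rot': array([[-1.57824899e-04,  9.71389149e-01,  2.37493360e-01],
       [ 2.09134424e-03,  2.37493164e-01, -9.71386959e-01],
       [-9.99997801e-01,  3.43371323e-04, -2.06899144e-03]]), 'force': array([-0.05223895, -0.54842255,  0.16816504]), 'moment': array([0.04684133, 0.01553012, 0.06901126]), 'opening': 0.9989743108257735}
side [[470.19558348   0.         316.47282908]
 [  0.         470.19558348 213.35918267]
 [  0.           0.           1.        ]] [-0.27548156  0.97707353  0.80430523] [[-0.76466276  0.29974948 -0.57047446]
 [-0.64434129 -0.3703663   0.66906884]
 [-0.01073148  0.87919227  0.47634629]] ['img', 'z_map', 'mtx', 'origin', 'orientation']
top [[472.05782001   0.         320.09110576]
 [  0.         472.05782001 191.73906588]
 [  0.           0.           1.        ]] [0.31180151 0.00961445 1.53200198] [[ 0.0141493   0.98810932 -0.15310053]
 [-0.9998352   0.0157233   0.00907491]
 [ 0.01137425  0.15294689  0.98816895]] ['img', 'z_map', 'mtx', 'origin', 'orientation']
```

View pics/side0.png

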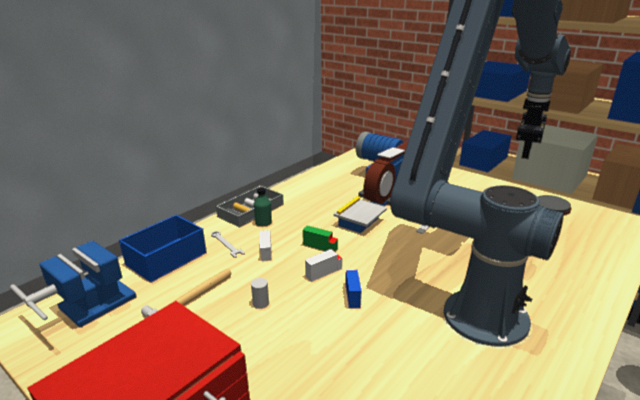

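View pics/top0.png

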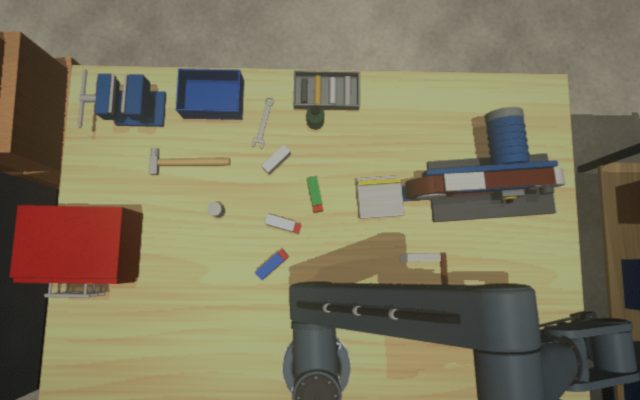

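The top view shows four bar-like candidates: aluminium with a red end at (283,223), green at (315,193), blue at (271,263), and a plain bar at (277,158). Only (283,223) is bare aluminium with a red step. The rest is at (380,198), the fence is at its upper edge, and the belt is at (412,188). I'll confirm this in an enlarged crop.

```bash
cat > h.py <<'E'
import numpy as np,cv2
def load(n): return dict(np.load(f"pics/{n}.npz"))
def proj(c,P):
    q=(np.asarray(P)-c["origin"])@c["orientation"]; q=q*[1,-1,-1]
    u=q@c["mtx"].T; return u[...,:2]/u[...,2:]
def cast(c,uv,z):
    uv=np.atleast_2d(uv).astype(float)
    d=np.c_[uv,np.ones(len(uv))]@np.linalg.inv(c["mtx"]).T
    d=(d*[1,-1,-1])@c["orientation"].T
    return c["origin"]+d*((z-c["origin"][2])/d[:,2])[:,None]
def pts(c):
    v,u=np.mgrid[:400,:640]; z=c["z_map"]
    d=np.stack([u,v,np.ones_like(u)],-1)@np.linalg.inv(c["mtx"]).T
    return (d*z[...,None]*[1,-1,-1])@c["orientation"].T+c["origin"]
E
python3 - <<'E'
from h import *
a=load("top0")["img"][140:280,240:440]; b=load("side0")["img"][180:320,220:420]
cv2.imwrite("pics/crop0.png",np.vstack([cv2.resize(i,None,fx=4,fy=4,interpolation=cv2.INTER_CUBIC)[:300*2-0] for i in (a,)]) )
cv2.imwrite("pics/crop1.png",cv2.resize(b,None,fx=4,fy=4,interpolation=cv2.INTER_CUBIC))
c=load("top0");P=pts(c)
for (u,v) in [(283,223),(297,228),(380,205),(380,181),(412,188),(330,220),(277,158)]: print(u,v,P[v,u].round(4))
c=load("side0");P=pts(c)
for (u,v) in [(320,262),(360,215),(350,206),(380,185),(330,290)]: print(u,v,P[v,u].round(4))
E
```

```text
283 223 [0.4393 0.1105 0.0599]
297 228 [0.4255 0.067  0.045 ]
380 205 [ 0.5011 -0.1934  0.0568]
380 181 [ 0.577  -0.1931  0.0619]
412 188 [ 0.5454 -0.281   0.1264]
330 220 [ 0.4565 -0.038   0.0008]
277 158 [0.3118 0.0096 1.532 ]
320 262 [0.4278 0.1396 0.0567]
360 215 [ 0.5033 -0.159   0.054 ]
350 206 [ 0.5718 -0.1959  0.0503]
380 185 [ 0.5231 -0.3041  0.1052]
330 290 [0.3719 0.1644 0.001 ]
```

View pics/crop0.png

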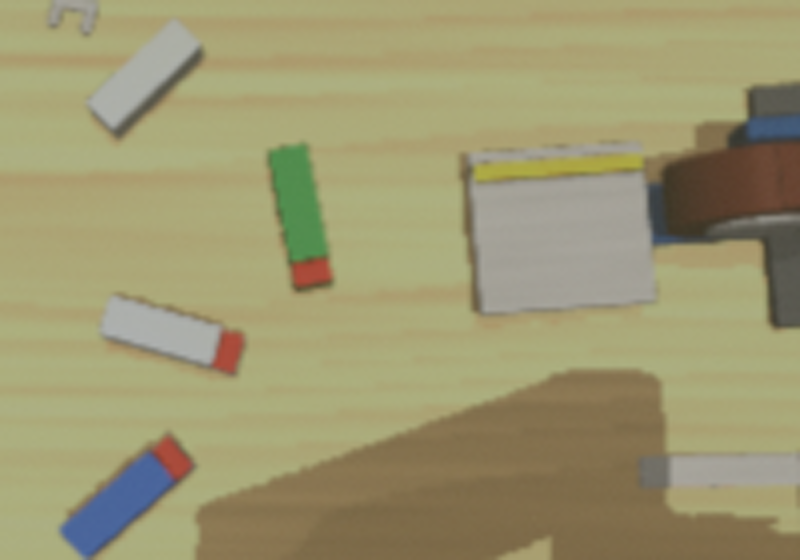

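View pics/crop1.png

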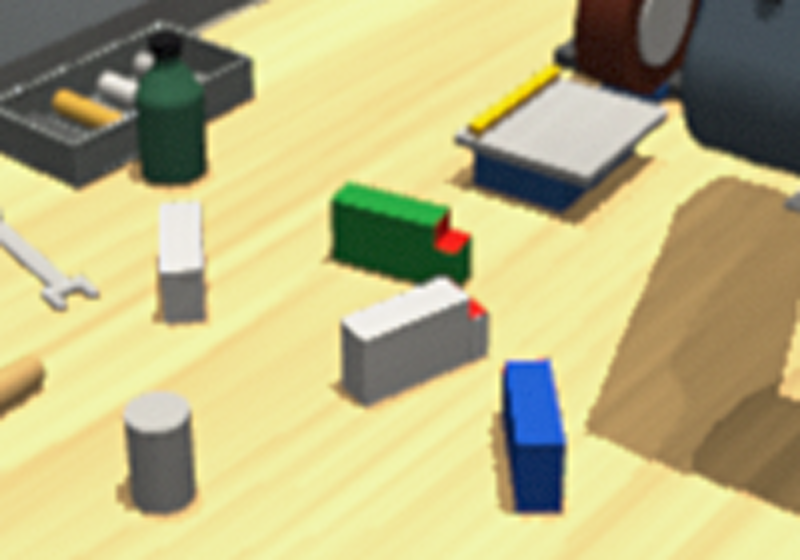

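The crop confirms it: a bare aluminium bar with a red step at the lower right in the top view. Next I'll measure the blank, rest and fence.

```bash
cat > meas.py <<'E'
from h import *
def poly(c,mask,win,z,up=8):
    u0,v0,u1,v1=win; m=np.zeros(mask.shape,np.uint8); m[v0:v1,u0:u1]=mask[v0:v1,u0:u1]
    n,l,st,_=cv2.connectedComponentsWithStats(m); k=1+np.argmax(st[1:,4])
    cn=max(cv2.findContours((l==k).astype(np.uint8),cv2.RETR_EXTERNAL,cv2.CHAIN_APPROX_NONE)[0],key=len)[:,0,:]
    # subpixel moments centre from filled mask
    vv,uu=np.nonzero(l==k); P=cast(c,np.c_[uu,vv],z)[:,:2]
    r=cv2.minAreaRect((cast(c,cn,z)[:,:2]*1000).astype(np.float32))
    cov=np.cov(P.T); w,V=np.linalg.eigh(cov); 
    return P.mean(0)*1000, np.degrees(np.arctan2(V[1,1],V[0,1])), np.sqrt(12*w)*1000, r, st[k]
E
python3 - <<'E'
from meas import *
np.set_printoptions(precision=2,suppress=True)
c=load("top0"); h=cv2.cvtColor(c["img"],cv2.COLOR_BGR2HSV); 
H,S,V=[h[...,i].astype(int) for i in range(3)]
gray=(S<50)&(V>120)
red=((H<8)|(H>172))&(S>120)
yel=(H>22)&(H<34)&(S>130)
print(h[223,280],h[228,298],h[181,380],h[200,380],h[240,330])
print("blank",poly(c,gray,(255,205,305,240),.06))
print("red",poly(c,red,(285,215,310,240),.042))
print("fence",poly(c,yel,(350,172,410,190),.062))
print("rest",poly(c,gray,(345,170,410,225),.05))
c=load("side0"); h=cv2.cvtColor(c["img"],cv2.COLOR_BGR2HSV); 
H,S,V=[h[...,i].astype(int) for i in range(3)]
print("blank side",poly(c,(S<50)&(V>170),(295,245,345,285),.06))
yel=(H>22)&(H<34)&(S>180)
print("rest side",poly(c,(S<50)&(V>140),(330,190,390,225),.05))
E
```

```text
[ 60   4 175] [  5 165 168] [ 28 155 171] [ 23  19 164] [ 31  74 173]
blank (array([441.49, 121.63]), np.float64(74.57251056952136), array([34.33, 91.57]), ((441.5257873535156, 121.857666015625), (91.97967529296875, 34.250572204589844), 74.91319274902344), array([265, 214,  30,  18, 324], dtype=int32))
red (array([427.03,  68.81]), np.float64(167.53740060430516), array([16.06, 28.91]), ((427.26226806640625, 68.53508758544922), (15.624565124511719, 28.159343719482422), 75.32884979248047), array([293, 223,   7,  10,  46], dtype=int32))
fence (array([ 575.41, -189.56]), np.float64(95.02788828122422), array([ 11.03, 132.28]), ((575.6895751953125, -191.4258575439453), (10.975778579711914, 130.86537170410156), 5.0570783615112305), array([359, 179,  42,   6, 142], dtype=int32))
rest (array([ 516.75, -195.15]), np.float64(94.88717147307503), array([105.15, 140.97]), ((517.4046020507812, -195.12600708007812), (106.40343475341797, 141.25604248046875), 4.45552396774292), array([ 357,  183,   47,   36, 1456], dtype=int32))
blank side (array([440.08, 121.71]), np.float64(75.14318057870973), array([32.82, 92.96]), ((440.1230773925781, 120.5135726928711), (92.76705169677734, 32.84013366699219), 75.46109008789062), array([305, 250,  32,  15, 211], dtype=int32))
rest side (array([ 515.51, -193.08]), np.float64(95.1991809190695), array([108.22, 141.87]), ((516.68310546875, -195.30372619628906), (108.29520416259766, 142.19712829589844), 5.412119388580322), array([340, 200,  46,  24, 635], dtype=int32))
```

Emit:
send_rows(
  fingers=[0.65,0.65,0.65,0.65,0.65,0.65,0.65,0.65,0.65,0.65],
  dp=[
    [24,32,2],
    [48,64,4],
    [72,96,6],
    [96,128,8],
    [120,160,8],
    [144,192,8],
    [168,224,8],
    [192,256,8],
    [216,288,8],
    [240,320,8],
  ],
  turn=[
    [0,0,0.05],
    [0,0,0.1],
    [0,0,0.16],
    [0,0,0.22],
    [0,0,0.28],
    [0,0,0.34],
    [0,0,0.4],
    [0,0,0.46],
    [0,0,0.52],
    [0,0,0.58],
  ],
)

```text
time_s: 0.93
position: [0.3891, -0.2845, 0.2295]
tcp_rot: [[-0.001, 0.68, 0.733], [0.002, 0.733, -0.68], [-1.0, 0.0, -0.002]]
force: [0.8, -0.4, -0.3]
opening: 0.651
```

Emit:
send_rows(
  fingers=[0.65,0.65,0.65,0.65,0.65,0.65,0.65,0.65,0.65,0.65],
  dp=[
    [5,40,0],
    [10,80,0],
    [15,120,0],
    [20,160,0],
    [25,200,-5],
    [30,241,-10],
    [36,282,-20],
    [41,323,-30],
    [46,364,-40],
    [51,402,-50],
  ],
  turn=[
    [0,0,0.05],
    [0,0,0.1],
    [0,0,0.15],
    [0,0,0.2],
    [0,0,0.25],
    [0,0,0.3],
    [0,0,0.35],
    [0,0,0.4],
    [0,0,0.44],
    [0,0,0.486],
  ],
)

```text
time_s: 1.77
position: [0.4397, 0.119, 0.1792]
tcp_rot: [[-0.002, 0.257, 0.966], [0.001, 0.966, -0.257], [-1.0, 0.0, -0.002]]
force: [1.1, -0.3, 0.5]
opening: 0.651
```

Run:
```python
from rig import bot
from h import *
for n in("side","top"):
    c=bot.capture(n); np.savez(f"pics/{n}1.npz",**c); 
    w=(slice(160,320),slice(230,430)) if n=="side" else (slice(140,300),slice(220,420))
    cv2.imwrite(f"pics/{n}1.png",cv2.resize(c["img"][w],None,fx=3,fy=3,interpolation=cv2.INTER_CUBIC))
print(bot.read_state()["position"],bot.read_state()["tcp_rot"].round(3))
c=load("top0"); print(cast(c,[[282,249],[288,255],[290,250]],.06).round(3))
```

```text
[0.438597   0.12201109 0.17820858] [[-0.005  0.251  0.968]
 [ 0.003  0.968 -0.251]
 [-1.     0.001 -0.006]]
[[0.359 0.111 0.06 ]
 [0.341 0.092 0.06 ]
 [0.356 0.087 0.06 ]]
```

View pics/side1.png

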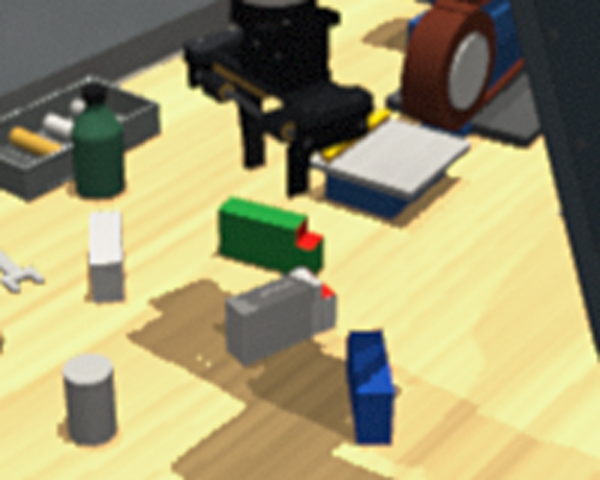

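View pics/top1.png

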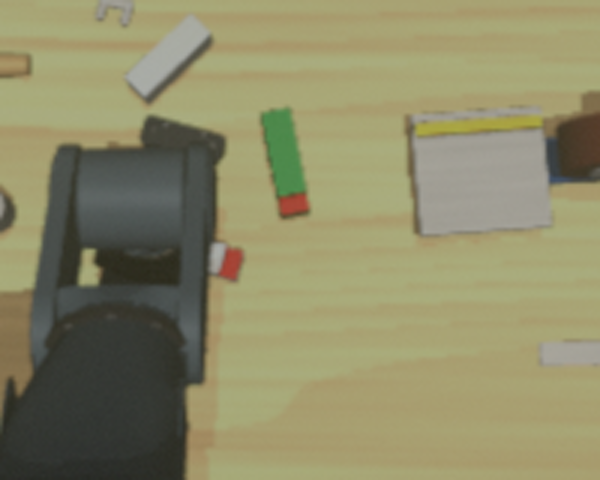

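Emit:
send_rows(
  fingers=[0.65,0.65,0.65,0.65,0.65,0.65,0.65,0.65,0.65,0.65],
  dp=[
    [0,-2,-15],
    [1,-4,-35],
    [1,-4,-60],
    [1,-4,-85],
    [1,-4,-110],
    [1,-4,-130],
    [1,-4,-143],
    [1,-4,-150],
    [1,-4,-150],
    [1,-4,-150],
  ],
  turn=[
    [0,0,0],
    [0,0,0],
    [0,0,0],
    [0,0,0],
    [0,0,0],
    [0,0,0],
    [0,0,0],
    [0,0,0],
    [0,0,0],
    [0,0,0],
  ],
)

```text
time_s: 2.7
position: [0.4397, 0.1176, 0.0283]
tcp_rot: [[-0.005, 0.252, 0.968], [0.002, 0.968, -0.252], [-1.0, 0.001, -0.006]]
force: [1.2, -0.5, -0.1]
opening: 0.65
```

Run:
```python
from rig import bot
from h import *
for n in("side",):
    c=bot.capture(n); np.savez(f"pics/{n}2.npz",**c); 
    w=(slice(200,310),slice(250,400))
    cv2.imwrite(f"pics/{n}2.png",cv2.resize(c["img"][w],None,fx=5,fy=5,interpolation=cv2.INTER_CUBIC))
s=bot.read_state();print(s["position"],s["tcp_rot"].round(3),s["force"])
```

```text
[0.44010502 0.11771069 0.02876927] [[-0.004  0.252  0.968]
 [ 0.002  0.968 -0.252]
 [-1.     0.001 -0.005]] [-0.04343671 -0.69883538 -0.39402729]
```

View pics/side2.png

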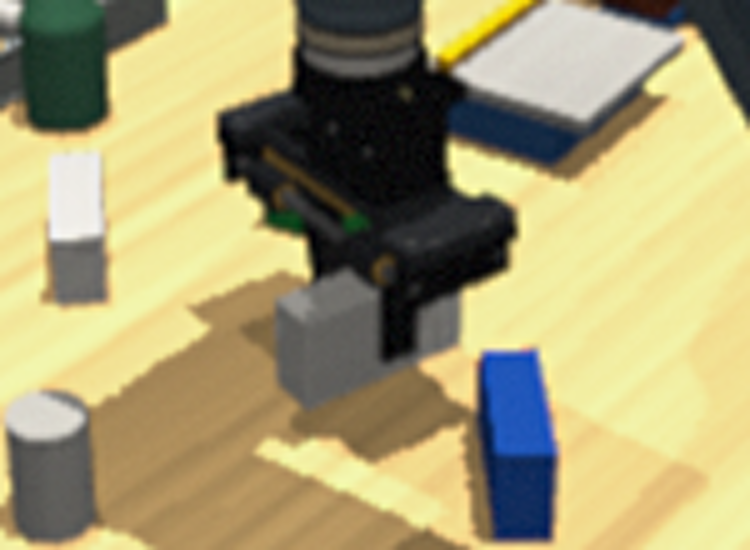

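The fingers straddle the blank, with the near finger at (395,320) in the crop. They are clear of the blue bar. Closing now; the TCP is at z 28 mm.

Emit:
send_rows(
  fingers=[0.2,0.2,0.2,0.2,0.2,0.2,0.2,0.2],
  dp=[
    [0,0,0],
    [0,0,0],
    [0,0,0],
    [0,0,0],
    [0,0,0],
    [0,0,0],
    [0,0,0],
    [0,0,0],
  ],
  turn=[
    [0,0,0],
    [0,0,0],
    [0,0,0],
    [0,0,0],
    [0,0,0],
    [0,0,0],
    [0,0,0],
    [0,0,0],
  ],
)

```text
time_s: 3.42
position: [0.4405, 0.1177, 0.0292]
tcp_rot: [[-0.003, 0.251, 0.968], [0.002, 0.968, -0.251], [-1.0, 0.002, -0.003]]
force: [-0.1, 0.2, 5.0]
opening: 0.365
```

Emit:
send_rows(
  fingers=[0.1,0.1,0.1,0.1,0.1,0.1,0.1,0.1,0.1,0.1],
  dp=[
    [0,0,3],
    [0,0,10],
    [0,0,22],
    [0,0,38],
    [0,0,55],
    [0,0,72],
    [0,0,88],
    [0,0,98],
    [0,0,100],
    [0,0,100],
  ],
  turn=[
    [0,0,0],
    [0,0,0],
    [0,0,0],
    [0,0,0],
    [0,0,0],
    [0,0,0],
    [0,0,0],
    [0,0,0],
    [0,0,0],
    [0,0,0],
  ],
)

```text
time_s: 4.25
position: [0.4403, 0.1178, 0.1296]
tcp_rot: [[-0.002, 0.251, 0.968], [0.002, 0.968, -0.251], [-1.0, 0.002, -0.003]]
force: [1.5, -0.3, -5.0]
opening: 0.368
```

Run:
```python
from rig import bot
from h import *
for n in("side",):
    c=bot.capture(n); np.savez(f"pics/{n}3.npz",**c); 
    w=(slice(170,300),slice(250,410))
    cv2.imwrite(f"pics/{n}3.png",cv2.resize(c["img"][w],None,fx=4,fy=4,interpolation=cv2.INTER_CUBIC))
s=bot.read_state();print(s["position"],s["tcp_rot"].round(4),s["force"],s["opening"])
R=s["tcp_rot"]; print(np.degrees(np.arctan2(R[1,2],R[0,2])))
```

```text
[0.43987655 0.11776242 0.1289743 ] [[-0.0038  0.2513  0.9679]
 [ 0.0025  0.9679 -0.2513]
 [-1.      0.0014 -0.0043]] [ 0.04941662 -0.95876483 -4.13380807] 0.36092176235826656
-14.556211453545421
```

View pics/side3.png

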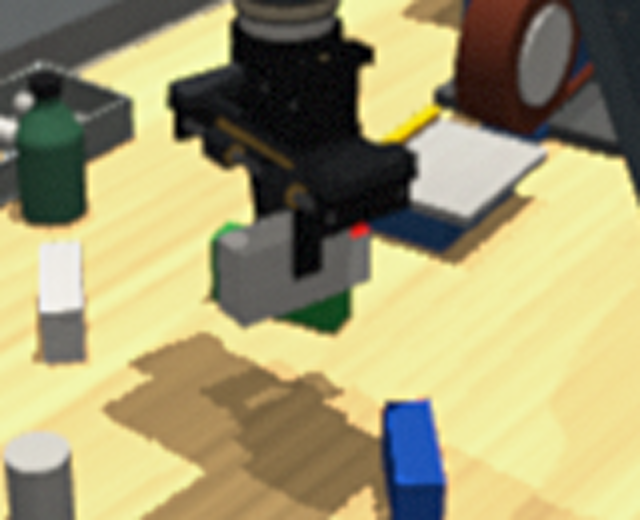

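Emit:
send_rows(
  fingers=[0.1,0.1,0.1,0.1,0.1,0.1,0.1,0.1,0.1,0.1],
  dp=[
    [5,-15,0],
    [14,-45,0],
    [25,-80,0],
    [36,-115,0],
    [48,-150,0],
    [60,-185,0],
    [71,-220,0],
    [82,-250,0],
    [90,-272,0],
    [95,-285,0],
  ],
  turn=[
    [0,0,0.02],
    [0,0,0.05],
    [0,0,0.09],
    [0,0,0.13],
    [0,0,0.17],
    [0,0,0.21],
    [0,0,0.25],
    [0,0,0.29],
    [0,0,0.32],
    [0,0,0.342],
  ],
)

```text
time_s: 5.13
position: [0.5353, -0.1705, 0.1273]
tcp_rot: [[-0.005, -0.087, 0.996], [0.001, 0.996, 0.087], [-1.0, 0.001, -0.005]]
force: [0.1, -0.3, -4.8]
opening: 0.365
```

Emit:
send_rows(
  fingers=[0.1,0.1,0.1,0.1],
  dp=[
    [1,-2,-5],
    [2,-5,-8],
    [3,-6,-10],
    [3,-6,-10],
  ],
  turn=[
    [0,0,0],
    [0,0,0],
    [0,0,0],
    [0,0,0],
  ],
)

```text
time_s: 5.47
position: [0.5368, -0.1749, 0.1158]
tcp_rot: [[-0.009, -0.087, 0.996], [0.003, 0.996, 0.087], [-1.0, 0.004, -0.008]]
force: [-0.1, -0.3, -3.7]
opening: 0.364
```

```bash
cat > look.py <<'E'
import sys
from rig import bot
from h import *
k=sys.argv[1]
for n,w in(("side",(slice(130,250),slice(300,450))),("top",(slice(150,250),slice(320,450)))):
    c=bot.capture(n); np.savez(f"pics/{n}{k}.npz",**c); 
    cv2.imwrite(f"pics/{n}{k}.png",cv2.resize(c["img"][w],None,fx=5,fy=5,interpolation=cv2.INTER_CUBIC)[:600])
s=bot.read_state();print(s["time_s"],s["position"],s["tcp_rot"].round(4),s["force"],s["moment"],s["opening"])
R=s["tcp_rot"]; print(np.degrees(np.arctan2(R[1,2],R[0,2])))
E
python3 look.py 4
```

```text
5.5667 [ 0.53748989 -0.17496461  0.11676495] [[-0.0071 -0.0877  0.9961]
 [ 0.002   0.9961  0.0877]
 [-1.      0.0026 -0.0069]] [ 0.02941186  0.4995782  -4.74926112] [ 0.04269956 -0.15183271  0.02836976] 0.3652279005734832
5.029914126451154
```

View pics/side4.png

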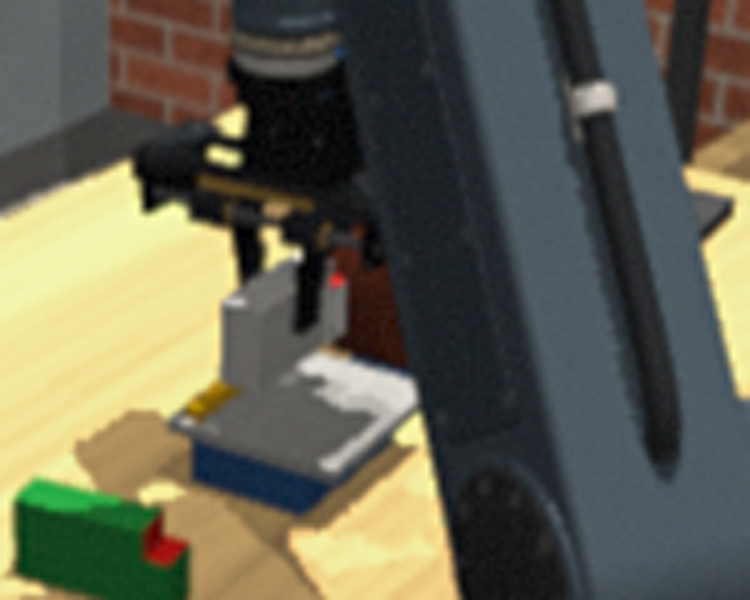

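View pics/top4.png

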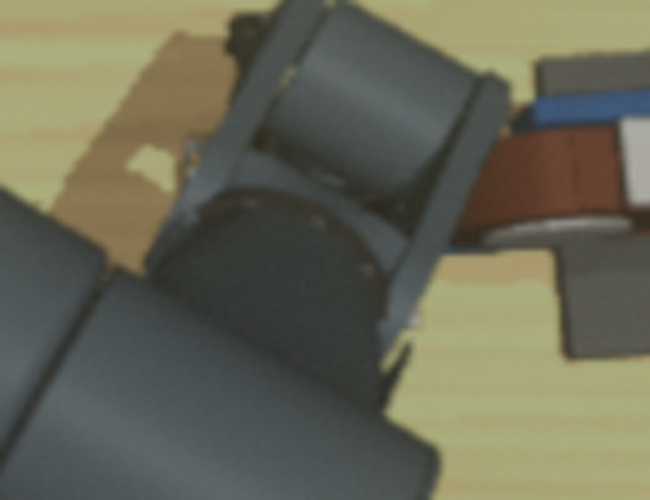

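Emit:
send_rows(
  fingers=[0.1,0.1,0.1,0.1,0.1,0.1,0.1,0.1],
  dp=[
    [1,-4,-4],
    [2,-9,-10],
    [3,-14,-16],
    [4,-18,-21],
    [4,-21,-24],
    [4,-22,-26],
    [4,-22,-26],
    [4,-22,-26],
  ],
  turn=[
    [0,-0.002,0],
    [0,-0.004,0],
    [0,-0.004,0],
    [0,-0.004,0],
    [0,-0.004,0],
    [0,-0.004,0],
    [0,-0.004,0],
    [0,-0.004,0],
  ],
)

```text
time_s: 6.23
position: [0.5413, -0.197, 0.0906]
tcp_rot: [[-0.004, -0.087, 0.996], [0.002, 0.996, 0.087], [-1.0, 0.003, -0.003]]
force: [1.1, -0.7, -4.3]
opening: 0.363
```

```bash
python3 look.py 5
```

```text
6.3333 [ 0.54153742 -0.19690741  0.09094707] [[-0.0028 -0.0876  0.9961]
 [ 0.0019  0.9962  0.0876]
 [-1.      0.0022 -0.0027]] [-0.62685719 -0.5367174  -4.12670302] [-0.00649197 -0.10613384 -0.02622   ] 0.36531997526888205
5.027554308079908
```

View pics/side5.png

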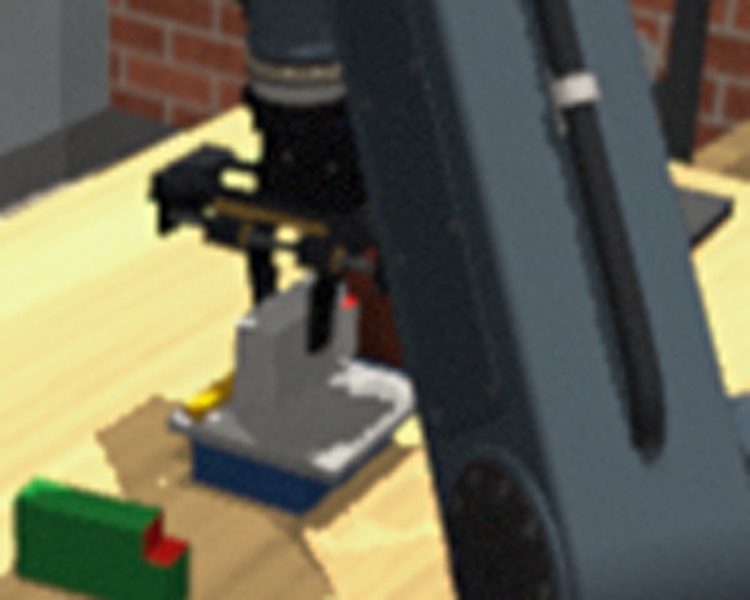

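Emit:
send_rows(
  fingers=[0.1,0.1,0.1,0.1,0.1,0.1,0.1,0.1,0.1,0.1],
  dp=[
    [1,0.1,-1],
    [2,0.2,-2],
    [3,0.3,-3],
    [4,0.4,-4],
    [5,0.4,-5],
    [6,0.5,-6],
    [7,0.6,-7],
    [8,0.7,-8],
    [9,0.8,-9],
    [10,0.9,-10],
  ],
  turn=[
    [0,0,0],
    [0,0,0],
    [0,0,0],
    [0,0,0],
    [0,0,0],
    [0,0,0],
    [0,0,0],
    [0,0,0],
    [0,0,0],
    [0,0,0],
  ],
)

```text
time_s: 7.17
position: [0.5516, -0.196, 0.0808]
tcp_rot: [[-0.003, -0.088, 0.996], [0.002, 0.996, 0.088], [-1.0, 0.002, -0.003]]
force: [-0.1, 0.2, -5.3]
opening: 0.368
```

Emit:
send_rows(
  fingers=[0.1,0.1,0.1,0.1,0.1,0.1],
  dp=[
    [0.5,0,-0.5],
    [1,0.1,-1],
    [1.5,0.1,-1.5],
    [2,0.2,-2],
    [2.5,0.2,-2.5],
    [3,0.3,-3],
  ],
  turn=[
    [0,0,0],
    [0,0,0],
    [0,0,0],
    [0,0,0],
    [0,0,0],
    [0,0,0],
  ],
)

```text
time_s: 7.67
position: [0.5534, -0.1959, 0.0792]
tcp_rot: [[-0.006, -0.089, 0.996], [0.002, 0.996, 0.089], [-1.0, 0.002, -0.005]]
force: [-6.8, -0.9, 11.0]
opening: 0.369
```

Emit:
send_rows(
  fingers=[0.1,0.1,0.1,0.1,0.1,0.1],
  dp=[
    [1.5,0.1,-1.5],
    [1.9,0.2,-1.7],
    [2.2,0.2,-1.9],
    [2.5,0.2,-2],
    [2.5,0.2,-2],
    [2.5,0.2,-2],
  ],
  turn=[
    [0,0,0],
    [0,0,0],
    [0,0,0],
    [0,0,0],
    [0,0,0],
    [0,0,0],
  ],
)

```text
time_s: 8.17
position: [0.5537, -0.1959, 0.0792]
tcp_rot: [[-0.01, -0.09, 0.996], [0.001, 0.996, 0.09], [-1.0, 0.002, -0.01]]
force: [-8.6, 0.1, 11.6]
opening: 0.367
```

```bash
python3 look.py 6
```

```text
8.2667 [ 0.55366529 -0.19584229  0.07923108] [[-0.0099 -0.0904  0.9959]
 [ 0.0012  0.9959  0.0905]
 [-1.      0.0021 -0.0097]] [-7.95610644 -0.05598589 11.98723954] [-0.15869308  1.36687507  0.09975873] 0.36260380928861347
5.190299427246866
```

View pics/side6.png

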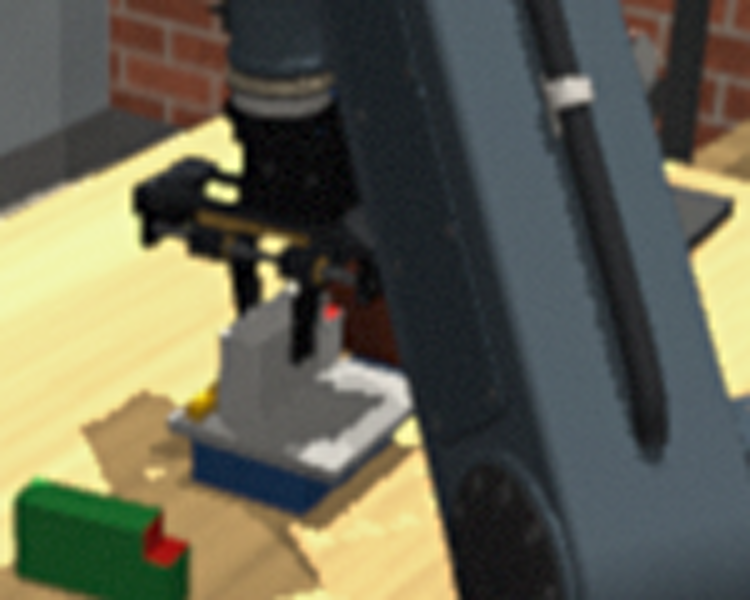

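Emit:
send_rows(
  fingers=[0.1,0.1,0.1,0.1,0.1,0.1,0.1,0.1],
  dp=[
    [2.5,0.2,-2],
    [2.7,0.2,-2.2],
    [2.9,0.2,-2.4],
    [3.1,0.2,-2.6],
    [3.3,0.2,-2.8],
    [3.5,0.2,-3],
    [3.5,0.2,-3],
    [3.5,0.2,-3],
  ],
  turn=[
    [0,-0.005,0],
    [0,-0.01,0],
    [0,-0.014,0],
    [0,-0.018,0],
    [0,-0.02,0],
    [0,-0.02,0],
    [0,-0.02,0],
    [0,-0.02,0],
  ],
)

```text
time_s: 8.93
position: [0.5537, -0.1959, 0.0791]
tcp_rot: [[0.003, -0.092, 0.996], [0.001, 0.996, 0.092], [-1.0, 0.001, 0.003]]
force: [-10.8, -0.5, 18.7]
opening: 0.362
```

```bash
python3 look.py 7
```

```text
9.0333 [ 0.55361276 -0.1958483   0.07904712] [[ 3.100e-03 -9.240e-02  9.957e-01]
 [ 1.100e-03  9.957e-01  9.240e-02]
 [-1.000e+00  8.000e-04  3.200e-03]] [-11.90791843  -1.00070032  19.78422432] [-0.22034546  2.34561027 -0.00885314] 0.3617208336434835
5.301659948520764
```

Emit:
send_rows(
  fingers=[0.1,0.1,0.1,0.1,0.1,0.1,0.1,0.1],
  dp=[
    [3.7,0.3,-3],
    [4.2,0.3,-3.1],
    [4.7,0.4,-3.2],
    [5.2,0.4,-3.3],
    [5.7,0.5,-3.4],
    [6,0.5,-3.5],
    [6,0.5,-3.5],
    [6,0.5,-3.5],
  ],
  turn=[
    [0,-0.006,0],
    [0,-0.006,0],
    [0,-0.006,0],
    [0,-0.006,0],
    [0,-0.006,0],
    [0,-0.006,0],
    [0,-0.006,0],
    [0,-0.006,0],
  ],
)

```text
time_s: 9.7
position: [0.5537, -0.1958, 0.0791]
tcp_rot: [[-0.002, -0.094, 0.996], [0.001, 0.996, 0.094], [-1.0, 0.001, -0.002]]
force: [-18.5, -2.3, 25.9]
opening: 0.365
```

```bash
python3 look.py 8
```

```text
9.8 [ 0.55372699 -0.19579533  0.07907509] [[-0.0024 -0.0944  0.9955]
 [ 0.0011  0.9955  0.0944]
 [-1.      0.0013 -0.0022]] [-17.89973086  -2.71673873  25.91404949] [-0.52859138  3.15775621 -0.22286806] 0.3634769332473462
5.417638674350639
```

View pics/side8.png

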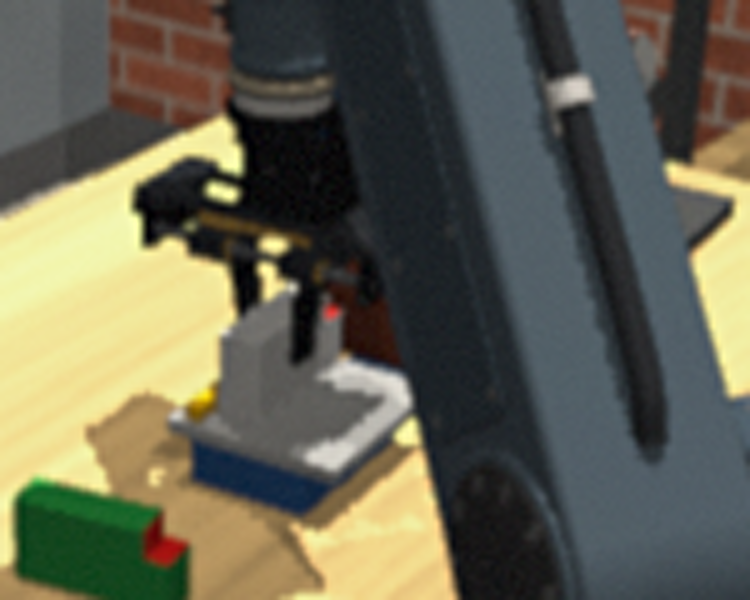

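Emit:
send_rows(
  fingers=[0.1,0.1,0.1,0.1,0.1,0.1,0.1,0.1],
  dp=[
    [6,0.5,-3.5],
    [6,0.5,-3.5],
    [6,0.5,-3.5],
    [6,0.5,-3.5],
    [6,0.5,-3.5],
    [6,0.5,-3.5],
    [6,0.5,-3.5],
    [6,0.5,-3.5],
  ],
  turn=[
    [0,-0.011,-0.002],
    [0,-0.011,-0.004],
    [0,-0.011,-0.006],
    [0,-0.011,-0.008],
    [0,-0.011,-0.01],
    [0,-0.011,-0.01],
    [0,-0.011,-0.01],
    [0,-0.011,-0.01],
  ],
)

```text
time_s: 10.47
position: [0.5538, -0.1958, 0.0791]
tcp_rot: [[-0.003, -0.089, 0.996], [0.0, 0.996, 0.089], [-1.0, 0.001, -0.003]]
force: [-19.5, -2.1, 26.2]
opening: 0.366
```

```bash
python3 look.py 9
python3 - <<'E'
from meas import *
c=load("side9"); I=c["img"][185:230,335:380]
cv2.imwrite("pics/zoom9.png",cv2.resize(I,None,fx=13,fy=13,interpolation=cv2.INTER_CUBIC))
# predicted seated corners: rest_top and yaw from measurement
P0=np.array([.5387,-.1925,.05]);a=np.radians(5.0);gx=np.array([np.cos(a),np.sin(a),0]);gy=np.array([-np.sin(a),np.cos(a),0])
print(proj(c,[P0+gx*x+gy*y+[0,0,z] for x,y,z in[(30,45,60),(-2,45,60),(-2,45,0)] for x,y,z in[(x/1000,y/1000,z/1000)]])-[335,185])
E
```

```text
10.5667 [ 0.55374834 -0.19581119  0.07906139] [[-3.30e-03 -8.89e-02  9.96e-01]
 [ 5.00e-04  9.96e-01  8.89e-02]
 [-1.00e+00  8.00e-04 -3.20e-03]] [-18.21256792  -2.5366066   26.42406121] [-0.4015188   3.16646985  0.31346278] 0.36413280124381775
5.101926657217479
[[ 8.00060323 11.18632948]
 [16.24899585 13.59945151]
 [15.80961109 29.63537589]]
```

View pics/zoom9.png

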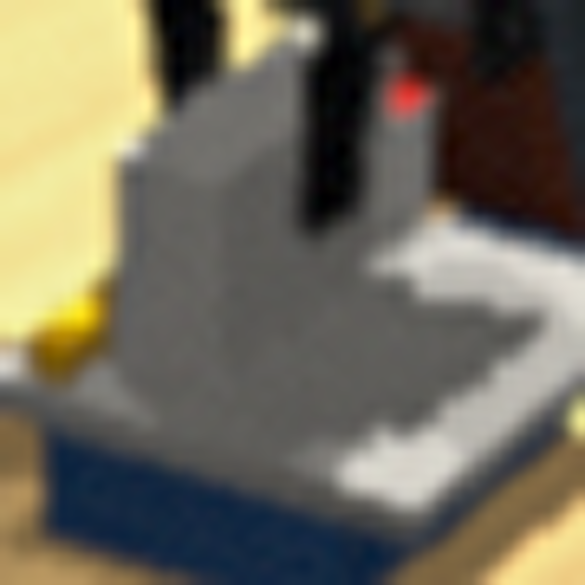

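Run:
```python
from h import *
c=load("side9")
P0=np.array([.5387,-.1925,.05]);a=np.radians(5.0);gx=np.array([np.cos(a),np.sin(a),0]);gy=np.array([-np.sin(a),np.cos(a),0])
for y in (-60,-65,-70,-75): print(y,(proj(c,P0+gx*-.002+gy*y/1000+[0,0,.040])-[335,185])*13,(proj(c,P0+gx*-.002+gy*y/1000)-[335,185])*13)
# belt: depth points on brown belt in the initial side view, in grinder coords
for n in("side0","top0"):
    c=load(n);P=pts(c);h=cv2.cvtColor(c["img"],cv2.COLOR_BGR2HSV);m=((h[...,0]<14)|(h[...,0]>172))&(h[...,1]>90)&(h[...,2]<150)
    Q=P-P0; q=np.stack([Q@gx,Q@gy,Q[...,2]],-1)*1000
    s=m&(abs(q[...,0])<28)&(q[...,1]<-50)&(q[...,1]>-200)&(q[...,2]>15)&(c["z_map"]>0)
    q=q[s]; print(n,len(q), q[np.argsort(-q[:,1])][:6].round(1))
    # axle fit: centre y from r=75, z=45
    k=(q[:,2]>20)&(q[:,1]>-140); r=75; yy=q[k,1]-np.sqrt(np.clip(r*r-(q[k,2]-45)**2,0,None)); print("face y", np.median(yy)+75)
```

```text
-60 [415.14421577  97.10371925] [409.15279931 230.66175637]
-65 [424.47290619  90.30415824] [418.38687355 223.65107205]
-70 [433.76076469  83.53435908] [427.5809952  216.67072049]
-75 [443.00805876  76.79412682] [436.735423   209.72050526]
side0 653 [[  7.4 -70.   39.1]
 [ 12.2 -71.2  41.2]
 [ -3.4 -71.9  41.2]
 [  1.  -72.3  43.8]
 [ -2.6 -72.4  52.4]
 [ 13.  -72.4  44.4]]
face y -77.55660491696872
top0 458 [[-10.1 -90.2  94.3]
 [ -6.  -92.2  86.6]
 [-13.2 -93.   93.6]
 [-18.8 -93.1  90.4]
 [ 17.3 -93.3  92.8]
 [ 11.7 -93.3  89.9]]
face y -78.68286337679336
```

Emit:
send_rows(
  fingers=[0.1,0.1,0.1,0.1,0.1,0.1],
  dp=[
    [6,0.5,-3.5],
    [6,0.5,-3.5],
    [6,0.5,-3.5],
    [6,0.5,-3.5],
    [6,0.5,-3.5],
    [6,0.5,-3.5],
  ],
  turn=[
    [0,-0.01,-0.003],
    [0,-0.01,-0.002],
    [0,-0.01,-0.001],
    [0,-0.01,-0.001],
    [0,-0.01,-0.001],
    [0,-0.01,-0.001],
  ],
)

```text
time_s: 11.07
position: [0.5538, -0.1958, 0.0791]
tcp_rot: [[-0.005, -0.091, 0.996], [0.0, 0.996, 0.091], [-1.0, 0.001, -0.005]]
force: [-19.4, -1.8, 25.9]
opening: 0.368
```

```bash
python3 look.py 10
```

```text
11.1667 [ 0.55379052 -0.19580614  0.07910299] [[-5.000e-03 -9.130e-02  9.958e-01]
 [ 1.000e-04  9.958e-01  9.130e-02]
 [-1.000e+00  6.000e-04 -5.000e-03]] [-18.58402043  -2.49562578  26.92217211] [-0.48152407  3.10766014  0.10291908] 0.3668882302418593
5.238071275070242
```

```bash
python3 -c "
from rig import bot
print(bot.hand_in())"
```

```text
the job is handed in; nothing more can be done
None
```

The notched aluminium blank is standing upright on the work rest, held in the gripper and pressed into the corner against the fence. I handed it in at about 11.2 s.

I gripped it across its 32 mm width (opening read 31.8 mm) and carried it over the other parts. I seated it with one diagonal push, then raised the force in steps while trimming small tilt and yaw errors.

**Last checks:**
- **Push:** the force was about 19 N into the fence and about 27 N up from the rest, roughly 31 N once the blank's weight is allowed for. Both were steady, with no slip in grip or position.
- **Fit:** tool yaw was 5.2°, against a fence measured at about 5.0°. Tilt was within about 0.1° of what it was at the grasp. The yaw moment was near zero (0.1 N m), which fits flush contact along the fence.
- **Belt gap:** estimated at 8–13 mm. I inferred it from the camera and depth measurements. The depth fit put the belt about 3 mm further back than the stated geometry, and both figures fall within the 2 cm allowed and clear of touching.

**Not fully checked:** the arm hid the rest from the top camera at the end, so flushness rests on the force readings and the side view. I saw no contact with any other item, but I did not re-measure their positions.

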